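# Hold the cell tester's plunger halfway in its opened carton

## Robot

A 6-joint arm with a two-finger parallel gripper is mounted at the origin on the work surface. World frame = base frame: x ahead of the robot, y to its left, z up, the work surface at z = 0. Lengths are in m, angles in rad, forces in N, time in s.
With the tool pointing down it reaches from about 0.35 to 0.975 m from the base axis. Payload 4.9 kg.
Tool frame: the origin (TCP) lies midway between the tips of the shut fingers; the grasp point (between the pads) lies 19 mm behind it; z points along the fingers, y is the line along which they close (so a half turn about z gives the same grasp; the last joint's range is limited). The gripper opens to 85 mm and grips with 20 to 120 N. Pads are 22 mm wide; open, the fingers measure 114 mm over their backs; the gripper's body (76 mm by 85 mm) begins 54 mm behind the grasp point. The pads swing forward as they close: fully open they stand 13 mm farther back than shut.
Start: joints at [1.196, 0.053, 1.613, -0, 1.476, -0.119], TCP at [0.158, 0.605, 0.231] pointing down, gripper open.
Joint ranges: [-3.01, 3.01], [-1.01, 2.22], [0.06, 2.58], [-1.02, 4.17], [0.09, 2.62], [-3.14, 3.14]. Speed limits (rad/s): [2.57, 2.57, 3.14, 3.14, 3.14, 3.14].

## Interface

Orientations are given as a unit quaternion [w, x, y, z].
In Python, from plant import state, grab_frame, job_done, cut_out, place_of gives the robot as it stands.
- The arm moves only by the tool jog_arm, never from a script. Its argument "motion" is text: rows parted by semicolons, each of 7 numbers parted by spaces: the opening in per cent of the stroke, from 0 (shut) to 100 (fully open), then the shift along the tool's x, y, z as a fraction of full scale, then the turn, a rotation vector about the tool's x, y, z as a fraction of full scale. A call has exactly 5 rows; each row is the pose to reach, as a shift and turn from the pose commanded when the call began, along the tool's axes at that moment; what a row does not reach only later rows make up. Full scale, the value 1, is 50 cm for a shift and 1.5 rad for a turn. A row lasts 1/8 s, in which the tool goes at most 62.5 mm and 10.7 degrees, less where a joint would pass 70% of its speed; a pose out of reach is approached as far as the arm can. A call with a number of a shift or a turn outside -1 to 1 is refused whole. A call with a gripper value outside its range is refused whole. The fingers move at their own pace and stop on an object; the grip force is fixed at half the most. Time passes only in rows, so rows that repeat a pose let the fingers close, or fill a call up. It gives the time, the measured TCP pose, the force, the opening and the grip force at its end, in the units of the state.
- state(): the state, without advancing time (a new reading comes with each control period).
- grab_frame(name): name is "scene" or "top"; returns a dict with "color" (400x640x3 uint8, red, green, blue), "range_z" (400x640 float32, m along the optical axis (not along the pixel's ray), 0 where there is no reading), "intrinsics" (3x3 intrinsics, pixels), "k1" (the pictures are not rectified: a ray, as slopes to the right and down, at radius r is drawn at 1 + k1 r^2 times it, then the intrinsics apply), "world_from_camera" (4x4, takes a point from camera to world coordinates). Camera axes: x right, y up, looking along -z (the intrinsics and any distortion apply to the point x, -y, -z); pixel columns grow to the right and rows downward; lengths in m; the calibration is good to about 2 mm. A picture is of the moment at which its call begins.
- job_done(): hands the job in; it is judged then, once.
Trained networks look in the newest picture that a camera, given by its name, has taken for a name from the list of things; names that differ only in an ending like _2 or _b are one class to them, and where a whole thing is asked for, a point or a joint stands for the part that bears it (a point fixed in the world has none). Each returns a list of dicts, best first, with "p" (0 to 1); they miss things now and then, are a little off and sometimes report something else, mostly with a low value. They report only what shows in the picture. A call takes as long as a camera call. They do not tell look-alikes from the thing itself.
- cut_out(camera, thing): "pixels" (400x640 bool, what is visible of it).
- place_of(camera, thing): "at" ([x, y, z] in m, in world coordinates, good to about 4 mm: a listed point, or the origin of a listed thing).
The state is a dict: "time": time; "joint_pos": joint angles; "joint_vel": joint speeds; "joint_efforts": joint torques, N m; "tool_pos": TCP position; "tool_rot": TCP orientation; "contact_force": force on the tool from outside, world axes, zero at the start; "ft_torque": the same for the moment, N m; "gripper_width": opening from 0.0 (shut) to 1.0 (fully open); "grasp_force": force on a finger pad.
Only numpy, scipy, OpenCV 4.12 (cv2) and the standard library are available. Lean on these libraries where they do the work, as an engineer would, in place of code of your own. Each camera call takes 0.05 s, during which the arm holds its last target. There are 200 camera calls.

## Task

The coin-cell tester still stands in its delivery carton: fold both long cardboard flaps outward, well past upright, and leave them there. Then, with the fingertips, press the tester's orange spring plunger halfway down its 20 mm travel, hold it there for three seconds and finish while still holding it halfway; at no time push it all the way down. Leave the other things on the table where they are.

Things in the scene. Friction and masses are not known exactly. Their poses are not given: they have to be found in the camera images.
- carton: open brown cardboard carton fixed to the table, 180 mm along its x, 200 mm along its y, 120 mm high, walls 4 mm; origin at the centre of its underside. Two long flaps hinge on the rims of its +y and -y sides (axes along the carton's x, 120 mm up); both stand ajar at the start. Two short flaps are already folded down on the outside of the x sides.
- tester: grey cell tester standing fixed inside the carton, turned anyhow: housing 96 mm along its x, 76 mm along its y, 54 mm high, on packing of varying thickness; origin at the centre of the housing's underside, 4 to 14 mm above the table. The plunger's axis is vertical and lies 20 mm from the origin along the tester's +x; a black collar of 38 mm diameter round it ends 72 mm above the origin.
- plunger (a joint): travel of the tester's spring plunger in m: 0 = up (rest), 0.020 = at the bottom, 0.010 = halfway. It moves straight down. The spring pushes back with about 2.4 N at the start of the travel, 8.4 N halfway and 14.4 N at the bottom (600 N/m), and returns it when let go.
- plunger_top (a point): centre of the flat top of the plunger's orange round cap, 44 mm diameter, 10 mm thick; at rest 104 mm above the tester's origin, so 108 to 118 mm above the table (2 to 12 mm below the carton's rim). It moves with the plunger.
- flap_left (a joint): angle in rad of the flap hinged on the carton's +y side: 0 = shut (level, pointing inward), 1.57 = upright, 2.6 = folded outward as far as it goes; starts between 0.55 and 0.95. The hinge is stiff: the flap stays where it is left; about 1 N at its edge moves it. The flap is 170 mm along the carton's x, 80 mm from hinge to free edge, 4 mm thick.
- flap_left_edge (a point): middle of the free edge of the +y flap; moves with it on an arc of 80 mm radius about the hinge
- flap_left_hinge (a point): middle of the hinge line of the +y flap, on the carton's rim, 120 mm above the table
- flap_right (a joint): angle in rad of the flap hinged on the carton's -y side: 0 = shut (level, pointing inward), 1.57 = upright, 2.6 = folded outward as far as it goes; starts between 0.55 and 0.95. The hinge is stiff: the flap stays where it is left; about 1 N at its edge moves it. The flap is 170 mm along the carton's x, 80 mm from hinge to free edge, 4 mm thick.
- flap_right_edge (a point): middle of the free edge of the -y flap; moves with it on an arc of 80 mm radius about the hinge
- flap_right_hinge (a point): middle of the hinge line of the -y flap, on the carton's rim, 120 mm above the table
- glass_bowl: bystander: clear glass bowl holding a few coin cells, 110 mm across, 50 mm high; origin at the centre of its underside
- bulb: bystander: white spiral energy-saving bulb lying on its side along its own x, 115 mm long, 47 mm thick; origin under its middle at the table
- torch: bystander: orange plastic torch lying along its own x, 130 mm long, 40 mm thick; origin under its middle at the table
- canister: bystander: small aluminium canister, 54 mm across, 72 mm high; origin at the centre of its underside
- egg_holder: bystander: green silicone egg-shaped holder, 62 mm across, 60 mm high; origin at the centre of its underside
- mug: bystander: white mug, 76 mm across, 85 mm high; origin at the centre of its underside
Mind the look-alikes: they are no part of the job. Leave any red look-alike of the tester alone.

How it is judged:
On the way, in this order (a step that is already met when the one before it is completed fails the run):
1. both long flaps are folded outward past upright (value of joint each of flap_left, flap_right above 1.75 rad), for 0.2 s.
2. the plunger is held about halfway down by the fingers for three seconds (value of joint plunger between 0.0065 and 0.0135 m and contact force between the fingers and tester above 2 N), for 2.8 s.
At the end, for the whole second after the job is handed in: Both long flaps stand past upright (more than 1.7 rad from shut), and the fingers press the tester (more than 2 N) so that the plunger stays 10 mm down, give or take 3.5 mm (all of step 2 and value of joint each of flap_left, flap_right above 1.7 rad); the arm keeps its last pose, push and grip.
It fails at once if the plunger is pushed to the bottom (value of joint plunger above 0.018 m).
It fails at once if a bystander is shifted by more than 25 mm (distance of any of glass_bowl, bulb, torch, canister, egg_holder, mug from where it was at the start of the episode above 0.025 m).
It also fails if it takes over 51 s, if anything falls off the work surface, if the arm or the gripper's body presses on something with over 40 N, if the wrist force passes 120 N, or if a joint passes its speed limit or range.

## Working session

There is one attempt and no reset: what is moved stays moved. The work goes in short steps, Python scripts to look and compute and a tool call to move; the robot and the scene stay as the last step left them, time stands still between calls to the robot, and variables do not carry over. Pictures are saved under pics/ and viewed, at most 10 in all, crops included, and the job is handed in when it is done.

Besides the shell and the picture viewer there is one more tool, called after "Request:" as name(argument=value, ...), one argument or row to a line, values as JSON. jog_arm: Moves the arm, as the interface text tells. Shift numbers are shares of 50 cm and turn numbers shares of 1.5 rad, none past 1 either way. Its arguments: {"type":"object","properties":{"motion":{"type":"string"}},"required":["motion"]}

```bash
mkdir -p pics; ls; cat > h.py <<'E'
import numpy as np,cv2
from plant import *
def rays(f):
    K=f["intrinsics"];v,u=np.mgrid[:400,:640].astype(float)
    d=np.array([(f["k1"] or 0),0,0,0,0],float)
    p=cv2.undistortPoints(np.stack([u,v],-1).reshape(-1,1,2),np.array(K,float),d).reshape(400,640,2)
    return p
def cloud(f):
    p=rays(f);z=f["range_z"];P=np.stack([p[...,0]*z,-p[...,1]*z,-z,np.ones_like(z)],-1)
    W=(P@np.array(f["world_from_camera"]).T)[...,:3];W[z==0]=np.nan
    return W
def save(f,n):cv2.imwrite("pics/"+n,f["color"][...,::-1])
E
python3 - <<'E'
from h import *
t=grab_frame("top");s=grab_frame("scene")
im=np.vstack([t["color"],s["color"]])[...,::-1]
cv2.imwrite("pics/a.png",cv2.resize(im,(480,600),interpolation=cv2.INTER_AREA))
save(t,"t.png");save(s,"s.png")
np.set_printoptions(precision=3,suppress=True)
for c in("top","scene"):
  for n in "carton tester plunger_top flap_left_edge flap_left_hinge flap_right_edge flap_right_hinge glass_bowl bulb torch canister egg_holder mug".split():
    print(c,n,[(round(d["p"],2),np.round(d["at"],3).tolist()) for d in place_of(c,n)[:3]])
print(state())
E
```

```text
pics
top carton [(0.65, [0.515, -0.028, -0.002])]
top tester [(0.74, [0.711, -0.027, 0.002]), (0.59, [0.537, -0.03, 0.003])]
top plunger_top [(0.72, [0.517, -0.048, 0.111]), (0.63, [0.691, -0.032, 0.107])]
top flap_left_edge [(0.72, [0.518, 0.01, 0.166])]
top flap_left_hinge []
top flap_right_edge [(0.81, [0.518, -0.07, 0.174])]
top flap_right_hinge [(0.85, [0.518, -0.131, 0.12])]
top glass_bowl [(0.79, [0.474, -0.441, 0.0])]
top bulb [(0.77, [0.48, 0.415, 0.001])]
top torch [(0.87, [0.318, -0.328, 0.001])]
top canister [(0.63, [0.638, 0.362, 0.002])]
top egg_holder [(0.77, [0.654, -0.355, -0.003])]
top mug [(0.75, [0.322, 0.327, 0.001])]
scene carton [(0.59, [0.517, -0.028, -0.002])]
scene tester [(0.88, [0.708, -0.025, -0.0])]
scene plunger_top [(0.62, [0.695, -0.038, 0.103]), (0.62, [0.481, 0.417, 0.002])]
scene flap_left_edge [(0.57, [0.517, 0.012, 0.172])]
scene flap_left_hinge [(0.76, [0.513, 0.069, 0.12])]
scene flap_right_edge [(0.94, [0.52, -0.068, 0.177])]
scene flap_right_hinge [(0.62, [0.517, -0.126, 0.122])]
scene glass_bowl [(0.82, [0.476, -0.442, 0.002])]
scene bulb [(0.46, [0.522, -0.074, 0.178])]
scene torch [(0.63, [0.316, -0.339, -0.001])]
scene canister [(0.98, [0.642, 0.358, 0.0])]
scene egg_holder [(0.73, [0.658, -0.359, -0.001]), (0.62, [0.641, 0.36, 0.001])]
scene mug [(0.63, [0.324, 0.328, -0.001])]
{'time': 1.4, 'joint_pos': array([ 1.196,  0.053,  1.613,  0.   ,  1.476, -0.119]), 'joint_vel': array([-0.001,  0.   ,  0.001, -0.002, -0.   , -0.   ]), 'joint_efforts': array([  0.   , -39.367, -37.045,  -0.   ,   0.001,   0.   ]), 'tool_pos': array([0.158, 0.605, 0.231]), 'tool_rot': array([-0.   ,  0.128,  0.992, -0.   ]), 'contact_force': array([-0.262, -0.477, -0.306]), 'ft_torque': array([-0.045, -0.003, -0.018]), 'grasp_force': 0.0, 'gripper_width': 1.0007773893902174}
```

View pics/t.png

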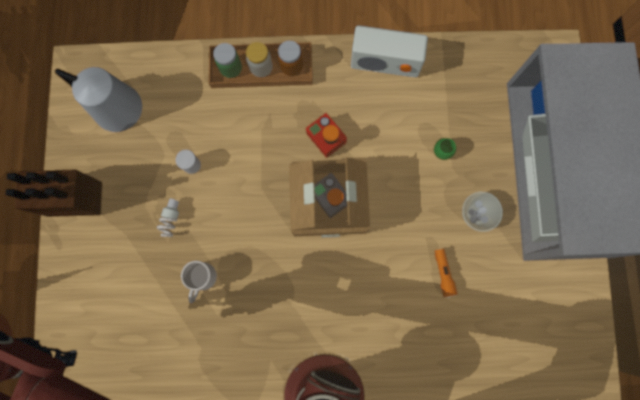

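View pics/s.png

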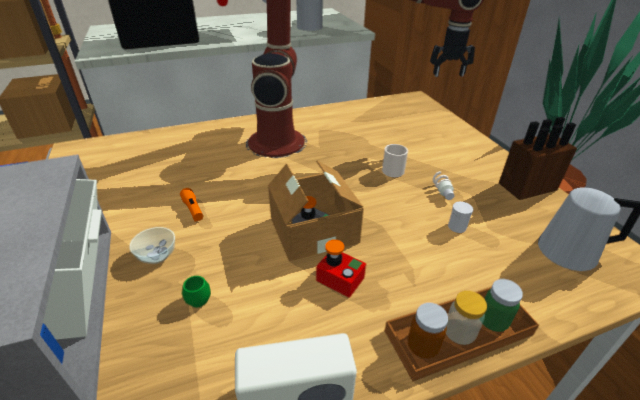

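The top picture shows the grey tester inside the carton at about (332,195), with flap edges at about (315,193) and (350,191). The red look-alike stands outside at about (326,133). The grey one in the carton fits the description, so I'll check it in an enlarged crop.

```bash
python3 - <<'E'
from h import *
np.set_printoptions(precision=4,suppress=True)
t=grab_frame("top");s=grab_frame("scene")
a=cv2.resize(t["color"][110:250,270:390],None,fx=3.3,fy=3.3,interpolation=cv2.INTER_CUBIC)
b=cv2.resize(s["color"][150:290,255:375],None,fx=3.3,fy=3.3,interpolation=cv2.INTER_CUBIC)
cv2.imwrite("pics/c.png",np.hstack([a,b])[...,::-1])
for n,f in(("top",t),("scene",s)):
    W=cloud(f);h=cv2.cvtColor(f["color"],cv2.COLOR_RGB2HSV).astype(int)
    m=(h[...,0]<14)&(h[...,1]>190)&(h[...,2]>110)&(abs(W[...,0]-.517)<.06)&(abs(W[...,1]+.03)<.08)&(W[...,2]>.09)&(W[...,2]<.14)
    p=W[m];print(n,len(p),np.median(p,0) if len(p) else'', np.percentile(p,[3,97],axis=0) if len(p) else '')
    m=(W[...,2]>.1)&(abs(W[...,0]-.517)<.13)&(abs(W[...,1]+.03)<.14)
    r=cv2.minAreaRect(W[m][:,:2].astype(np.float32)*1000);print(r,np.nanmax(W[m][:,2]))
    for c in place_of(n,"plunger_top"):print(c)
E
```

```text
top 16 [ 0.5178 -0.0519  0.1079] [[ 0.5051 -0.0615  0.1043]
 [ 0.5281 -0.035   0.1108]]
((518.389404296875, -28.80065155029297), (192.0122833251953, 203.08895874023438), 0.6556341052055359) 0.18804965248080063
{'at': [0.691, -0.0338, 0.1047], 'p': 0.68}
{'at': [0.5177, -0.0459, 0.1051], 'p': 0.59}
scene 90 [ 0.5297 -0.0379  0.1095] [[ 0.5026 -0.0559  0.104 ]
 [ 0.5396 -0.0257  0.1116]]
((518.6851806640625, -26.22540283203125), (195.20391845703125, 203.67776489257812), 0.5928810238838196) 0.18278796342820802
{'at': [0.697, -0.0377, 0.1025], 'p': 0.73}
{'at': [0.5217, -0.046, 0.1092], 'p': 0.63}
```

View pics/c.png

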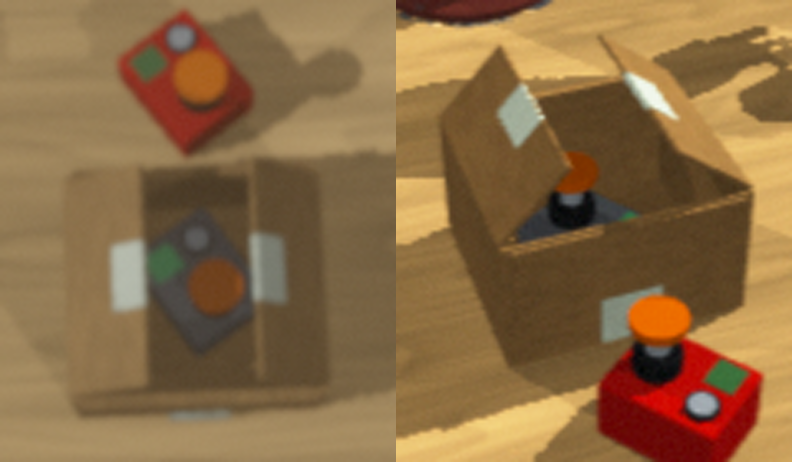

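Request:
jog_arm(
  motion="0 0 0 -0.1 0 0 -0.086; 0 0 0 -0.1 0 0 -0.171; 0 0 0 -0.1 0 0 -0.171; 0 0 0 -0.1 0 0 -0.171; 0 0 0 -0.1 0 0 -0.171",
)

```text
time: 2.22
tool_pos: [0.158, 0.6043, 0.2802]
tool_rot: [-0.0, 0.0, 1.0, -0.001]
contact_force: [-0.3, 0.6, -0.2]
gripper_width: -0.001
grasp_force: 0.0
```

The crop confirms the grey tester is in the carton, with its orange cap at about (215,285) in the left half. The red one is outside. The carton is axis-aligned.

Request:
jog_arm(
  motion="0 -0.06 -0.104 0 0 0 0; 0 -0.12 -0.208 0 0 0 0; 0 -0.18 -0.312 0 0 0 0; 0 -0.24 -0.416 0 0 0 0; 0 -0.3 -0.52 0 0 0 0",
)

```text
time: 2.85
tool_pos: [0.3088, 0.343, 0.2809]
tool_rot: [0.0, -0.0, 1.0, -0.0]
contact_force: [1.2, 0.4, -0.1]
gripper_width: 0.0
grasp_force: 0.0
```

Request:
jog_arm(
  motion="0 -0.06 -0.104 0 0 0 0; 0 -0.12 -0.208 0 0 0 0; 0 -0.18 -0.312 0 0 0 0; 0 -0.24 -0.416 0 0 0 0; 0 -0.3 -0.52 0 0 0 0",
)

```text
time: 3.48
tool_pos: [0.459, 0.083, 0.2811]
tool_rot: [0.0, 0.0, 1.0, 0.0]
contact_force: [0.6, 1.1, -0.1]
gripper_width: 0.0
grasp_force: 0.0
```

Request:
jog_arm(
  motion="0 -0.058 -0.112 0 0 0 0; 0 -0.116 -0.224 0 0 0 0; 0 -0.116 -0.224 0 0 0 0; 0 -0.116 -0.224 0.1 0 0 0; 0 -0.116 -0.224 0.14 0 0 0",
)

```text
time: 4.1
tool_pos: [0.5146, -0.0262, 0.2079]
tool_rot: [-0.003, -0.0, 1.0, 0.001]
contact_force: [0.1, 0.2, -0.7]
gripper_width: -0.001
grasp_force: 0.0
```

```bash
python3 - <<'E'
from h import *
t=grab_frame("top");s=grab_frame("scene")
a=cv2.resize(t["color"][110:250,270:390],None,fx=3.3,fy=3.3,interpolation=cv2.INTER_CUBIC)
b=cv2.resize(s["color"][110:250,255:375],None,fx=3.3,fy=3.3,interpolation=cv2.INTER_CUBIC)
cv2.imwrite("pics/d.png",np.hstack([a,b])[...,::-1])
print(state()["tool_pos"])
E
```

```text
[ 0.51448666 -0.02602664  0.20797879]
```

View pics/d.png

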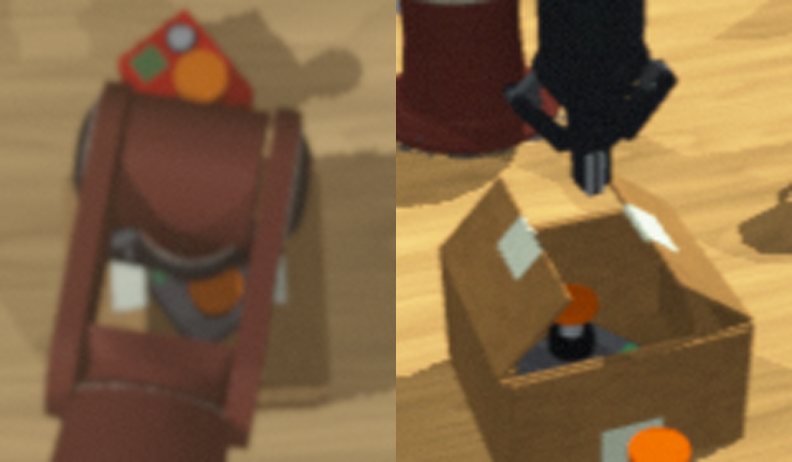

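The shut fingertips, at about (590,180) in the right half, stand centred above the gap between the flaps. Next I lower them and push the left flap out.

Request:
jog_arm(
  motion="0 0 0 0.06 0 0 0; 0 0 0 0.11 0 0 0; 0 0 0.03 0.11 0 0 0; 0 0 0.06 0.11 0 0 0; 0 0 0.09 0.11 0 0 0",
)

```text
time: 4.82
tool_pos: [0.5196, 0.0172, 0.162]
tool_rot: [0.004, -0.0, 1.0, -0.002]
contact_force: [-0.6, -1.2, 1.7]
gripper_width: -0.005
grasp_force: 1.0
```

Request:
jog_arm(
  motion="0 0 0.035 0 0 0 0; 0 0 0.07 0 0 0 0; 0 0 0.105 0 0 0 0; 0 0 0.135 0 0 0 0; 0 0 0.155 0 0 0 0",
)

```text
time: 5.45
tool_pos: [0.5159, 0.0967, 0.1557]
tool_rot: [-0.001, -0.001, 1.0, -0.0]
contact_force: [0.1, -1.6, 0.7]
gripper_width: -0.001
grasp_force: 0.4
```

```bash
python3 - <<'E'
from h import *
for c in("top","scene"):
  grab_frame(c)
  for n in("flap_left_edge","flap_right_edge"):print(c,n,[(round(d["p"],2),np.round(d["at"],3).tolist()) for d in place_of(c,n)[:2]])
print(state()["tool_pos"],state()["contact_force"])
E
```

```text
top flap_left_edge [(0.73, [0.519, 0.131, 0.176])]
top flap_right_edge [(0.73, [0.52, -0.073, 0.176]), (0.69, [0.517, -0.047, 0.109])]
scene flap_left_edge [(0.72, [0.514, 0.126, 0.179])]
scene flap_right_edge [(0.69, [0.52, -0.071, 0.175])]
[0.51633838 0.09519328 0.15599097] [-0.53661502  0.73803602  0.45440219]
```

The left flap is at about 2.4 rad. Now the right one.

Request:
jog_arm(
  motion="0 0 -0.06 0 0 0 0; 0 0 -0.15 0 0 0 0; 0 0 -0.24 0 0 0 0; 0 0 -0.28 0 0 0 0; 0 0 -0.31 0 0 0 0",
)

```text
time: 6.38
tool_pos: [0.5165, -0.0607, 0.1564]
tool_rot: [0.0, 0.001, 1.0, 0.001]
contact_force: [0.5, 4.9, 2.9]
gripper_width: -0.001
grasp_force: 1.9
```

Request:
jog_arm(
  motion="0 0 -0.035 0 0 0 0; 0 0 -0.07 0 0 0 0; 0 0 -0.11 0 0 0 0; 0 0 -0.15 0 0 0 0; 0 0 -0.19 0 0 0 0",
)

```text
time: 7.0
tool_pos: [0.5162, -0.1553, 0.1556]
tool_rot: [-0.001, -0.001, 1.0, 0.0]
contact_force: [-0.3, 1.6, 0.1]
gripper_width: 0.006
grasp_force: 0.5
```

```bash
python3 - <<'E'
from h import *
for c in("top","scene"):
  grab_frame(c)
  for n in("flap_left_edge","flap_right_edge"):print(c,n,[(round(d["p"],2),np.round(d["at"],3).tolist()) for d in place_of(c,n)[:2]])
print(state()["tool_pos"],state()["contact_force"])
E
```

```text
top flap_left_edge [(0.61, [0.318, -0.332, -0.003])]
top flap_right_edge [(0.57, [0.52, -0.183, 0.173]), (0.48, [0.514, -0.031, 0.001])]
scene flap_left_edge [(0.9, [0.513, 0.126, 0.179])]
scene flap_right_edge [(0.92, [0.517, -0.186, 0.174])]
[ 0.51638332 -0.15431     0.15577658] [-0.62453521 -0.44797182 -0.58406213]
```

```bash
python3 - <<'E'
from h import *
np.set_printoptions(precision=4,suppress=True)
for n in("top","scene"):
    f=grab_frame(n);W=cloud(f);h=cv2.cvtColor(f["color"],cv2.COLOR_RGB2HSV).astype(int)
    m=(h[...,0]<14)&(h[...,1]>190)&(h[...,2]>90)&(abs(W[...,0]-.517)<.06)&(abs(W[...,1]+.03)<.08)&(W[...,2]>.09)&(W[...,2]<.14)
    p=W[m];print(n,len(p))
    if len(p)>3:print(p.mean(0),np.percentile(p,[3,50,97],axis=0))
    for c in place_of(n,"plunger_top")+place_of(n,"plunger"):print(c)
E
```

```text
top 10
[ 0.5072 -0.0457  0.1071] [[ 0.4962 -0.0641  0.1029]
 [ 0.4987 -0.0439  0.1066]
 [ 0.5301 -0.0295  0.1114]]Traceback (most recent call last):
  File "<stdin>", line 8, in <module>
ValueError: it knows: bulb, canister, carton, egg_holder, flap_left_edge, flap_left_hinge, flap_right_edge, flap_right_hinge, glass_bowl, mug, plunger_top, tester, torch
```

Request:
jog_arm(
  motion="0 -0.006 0.1 0 0 0 0; 0 -0.006 0.216 0 0 0 0; 0 -0.006 0.216 0 0 0 0; 0 -0.006 0.216 0.03 0 0 0; 0 -0.006 0.216 0.05 0 0 0",
)

```text
time: 8.02
tool_pos: [0.519, -0.0473, 0.1297]
tool_rot: [-0.001, 0.0, 1.0, 0.0]
contact_force: [-1.4, -0.9, -0.1]
gripper_width: 0.004
grasp_force: 0.0
```

Request:
jog_arm(
  motion="0 0 0 0 0 0 0; 0 0 0 0 0 0 0; 0 0 0 0 0 0 0; 0 0 0 0.01 0 0 0; 0 0 0 0.01 0 0 0",
)

```text
time: 8.65
tool_pos: [0.5193, -0.0465, 0.1258]
tool_rot: [-0.0, -0.0, 1.0, 0.0]
contact_force: [0.5, 0.2, -0.2]
gripper_width: 0.005
grasp_force: 0.0
```

```bash
python3 - <<'E'
from h import *
f=grab_frame("scene");print(place_of("scene","plunger_top"))
b=cv2.resize(f["color"][130:270,255:375],None,fx=4,fy=4,interpolation=cv2.INTER_CUBIC)
save({"color":b},"e.png")
s=state();print(s["tool_pos"],s["contact_force"])
E
```

```text
[{'at': [0.6947, -0.0354, 0.1042], 'p': 0.79}, {'at': [0.5207, -0.0434, 0.1079], 'p': 0.73}, {'at': [0.4746, -0.4436, -0.0005], 'p': 0.72}]
[ 0.5195149  -0.04653921  0.12620379] [0.10087591 0.72221913 0.14214269]
```

View pics/e.png

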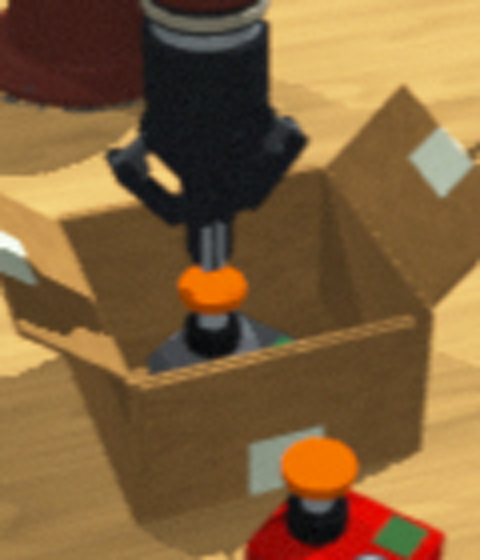

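The shut tips stand centred over the cap at about (212,285), and both flaps lean well outward. I'll go down in small steps and watch the force.

Request:
jog_arm(
  motion="0 0 0 0.008 0 0 0; 0 0 0 0.016 0 0 0; 0 0 0 0.024 0 0 0; 0 0 0 0.024 0 0 0; 0 0 0 0.024 0 0 0",
)

```text
time: 9.38
tool_pos: [0.5196, -0.0466, 0.1143]
tool_rot: [0.0, -0.0, 1.0, -0.0]
contact_force: [-0.1, 0.3, 0.9]
gripper_width: 0.002
grasp_force: 0.0
```

Request:
jog_arm(
  motion="0 0 0 0.004 0 0 0; 0 0 0 0.008 0 0 0; 0 0 0 0.01 0 0 0; 0 0 0 0.01 0 0 0; 0 0 0 0.01 0 0 0",
)

```text
time: 10.0
tool_pos: [0.5196, -0.0466, 0.1094]
tool_rot: [0.0, -0.0, 1.0, -0.0]
contact_force: [-0.4, -0.5, -0.2]
gripper_width: 0.002
grasp_force: 0.0
```

Request:
jog_arm(
  motion="0 0 0 0.003 0 0 0; 0 0 0 0.006 0 0 0; 0 0 0 0.006 0 0 0; 0 0 0 0.006 0 0 0; 0 0 0 0.006 0 0 0",
)

```text
time: 10.62
tool_pos: [0.5198, -0.0466, 0.1066]
tool_rot: [0.0, -0.0, 1.0, -0.0]
contact_force: [-0.9, 0.2, 3.6]
gripper_width: 0.0
grasp_force: 1.7
```

```bash
python3 - <<'E'
from h import *
F=[]
for i in range(4):grab_frame("scene");s=state();F.append(s["contact_force"])
print(s["tool_pos"],np.mean(F,0))
E
```

```text
[ 0.51980953 -0.04665701  0.1065163 ] [ 0.3560755  -0.13884484  3.57269277]
```

Contact: 3.6 N, so about 2 mm of travel. Another 8 mm is needed.

Request:
jog_arm(
  motion="0 0 0 0.004 0 0 0; 0 0 0 0.007 0 0 0; 0 0 0 0.01 0 0 0; 0 0 0 0.01 0 0 0; 0 0 0 0.01 0 0 0",
)

```text
time: 11.45
tool_pos: [0.5198, -0.0467, 0.1017]
tool_rot: [0.0, -0.0, 1.0, -0.0]
contact_force: [-1.5, 0.4, 6.6]
gripper_width: 0.002
grasp_force: 2.9
```

Request:
jog_arm(
  motion="0 0 0 0.003 0 0 0; 0 0 0 0.006 0 0 0; 0 0 0 0.006 0 0 0; 0 0 0 0.006 0 0 0; 0 0 0 0.006 0 0 0",
)

```text
time: 12.08
tool_pos: [0.5199, -0.0467, 0.099]
tool_rot: [0.0, -0.0, 1.0, -0.0]
contact_force: [-2.2, -0.5, 7.9]
gripper_width: 0.001
grasp_force: 3.7
```

```bash
python3 - <<'E'
from h import *
F=[]
for i in range(6):grab_frame("scene");s=state();F.append(s["contact_force"])
print(s["tool_pos"],np.mean(F,0))
for n in("flap_left_edge","flap_right_edge"):print(place_of("scene",n))
E
```

```text
[ 0.51986353 -0.04668238  0.09903447] [-1.71111922  0.27595645  7.61384658]
[{'at': [0.5113, 0.0714, 0.1225], 'p': 0.69}, {'at': [0.5162, 0.1299, 0.1795], 'p': 0.56}]
[{'at': [0.5206, -0.1854, 0.1722], 'p': 0.56}]
```

Request:
jog_arm(
  motion="0 0 0 0.002 0 0 0; 0 0 0 0.002 0 0 0; 0 0 0 0.002 0 0 0; 0 0 0 0.002 0 0 0; 0 0 0 0.002 0 0 0",
)

```text
time: 13.1
tool_pos: [0.5199, -0.0467, 0.0981]
tool_rot: [0.0, -0.0, 1.0, -0.0]
contact_force: [-2.6, -0.8, 8.5]
gripper_width: 0.002
grasp_force: 4.0
```

Request:
jog_arm(
  motion="0 0 0 0 0 0 0; 0 0 0 0 0 0 0; 0 0 0 0 0 0 0; 0 0 0 0 0 0 0; 0 0 0 0 0 0 0",
)

```text
time: 13.72
tool_pos: [0.5199, -0.0467, 0.0981]
tool_rot: [0.0, -0.0, 1.0, -0.0]
contact_force: [-1.9, -0.0, 7.3]
gripper_width: -0.005
grasp_force: 4.0
```

Request:
jog_arm(
  motion="0 0 0 0 0 0 0; 0 0 0 0 0 0 0; 0 0 0 0 0 0 0; 0 0 0 0 0 0 0; 0 0 0 0 0 0 0",
)

```text
time: 14.35
tool_pos: [0.5199, -0.0467, 0.0982]
tool_rot: [0.0, -0.0, 1.0, -0.0]
contact_force: [-2.3, 0.9, 7.8]
gripper_width: -0.001
grasp_force: 4.0
```

Request:
jog_arm(
  motion="0 0 0 0 0 0 0; 0 0 0 0 0 0 0; 0 0 0 0 0 0 0; 0 0 0 0 0 0 0; 0 0 0 0 0 0 0",
)

```text
time: 14.98
tool_pos: [0.5199, -0.0467, 0.0981]
tool_rot: [0.0, -0.0, 1.0, -0.0]
contact_force: [-1.7, 0.3, 7.6]
gripper_width: -0.002
grasp_force: 4.0
```

Request:
jog_arm(
  motion="0 0 0 0 0 0 0; 0 0 0 0 0 0 0; 0 0 0 0 0 0 0; 0 0 0 0 0 0 0; 0 0 0 0 0 0 0",
)

```text
time: 15.6
tool_pos: [0.5199, -0.0467, 0.0981]
tool_rot: [0.0, -0.0, 1.0, -0.0]
contact_force: [-2.1, 0.5, 7.7]
gripper_width: 0.002
grasp_force: 4.0
```

Request:
jog_arm(
  motion="0 0 0 0 0 0 0; 0 0 0 0 0 0 0; 0 0 0 0 0 0 0; 0 0 0 0 0 0 0; 0 0 0 0 0 0 0",
)

```text
time: 16.23
tool_pos: [0.5199, -0.0467, 0.0981]
tool_rot: [0.0, -0.0, 1.0, -0.0]
contact_force: [-2.8, 0.1, 8.3]
gripper_width: 0.002
grasp_force: 4.0
```

Request:
jog_arm(
  motion="0 0 0 0 0 0 0; 0 0 0 0 0 0 0; 0 0 0 0 0 0 0; 0 0 0 0 0 0 0; 0 0 0 0 0 0 0",
)

```text
time: 16.85
tool_pos: [0.5199, -0.0467, 0.0981]
tool_rot: [0.0, -0.0, 1.0, -0.0]
contact_force: [-1.7, -0.2, 8.8]
gripper_width: -0.0
grasp_force: 4.0
```

```bash
python3 - <<'E'
from h import *
F=[]
for i in range(4):f=grab_frame("scene");s=state();F.append(s["contact_force"])
print(s["time"],s["tool_pos"],np.mean(F,0))
b=cv2.resize(f["color"][130:270,255:375],None,fx=4,fy=4,interpolation=cv2.INTER_CUBIC)
save({"color":b},"f.png")
E
```

```text
17.05 [ 0.51987556 -0.04669788  0.0981334 ] [-2.14947619  0.2739702   7.80736935]
```

View pics/f.png

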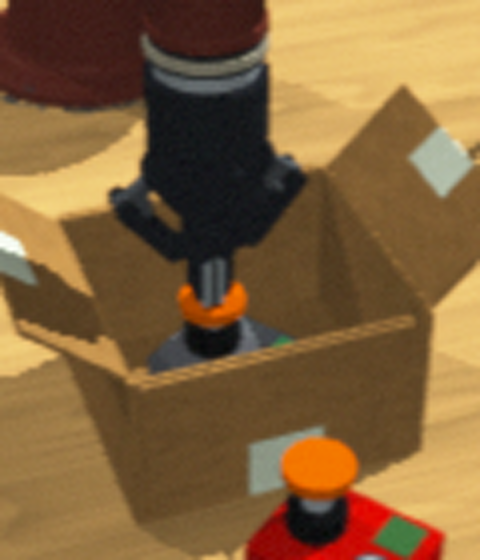

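The cap is visibly lowered under the fingers at about (212,300), and both flaps are still out. The force of about 8 N matches roughly 9–10 mm of travel, held for about 4 s.

```bash
python3 -c "
from plant import *
print(job_done())"
```

```text
the job is handed in; nothing more can be done
None
```

The job is handed in, with no verdict returned: both flaps are folded out to about 2.4 rad, and the fingers held the plunger about 9–10 mm down (about 8 N) for 4 s and were still holding it at hand-in.

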